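Hold the reference cell in the photometer's light path

ROBOT

A 6-joint arm with a two-finger parallel gripper is mounted at the origin on a cart in front of the work surface, level with it; the furniture and walls round the work are solid. World frame = base frame: x ahead of the robot, y to its left, z up, the work surface at z = 0. Lengths are in m, angles in rad, forces in N, time in s.
With the tool pointing down it reaches from about 0.25 to 0.85 m from the base axis. Payload 12.5 kg.
Tool frame: the origin (TCP) lies between the finger pads; the fingertips stand env.tip_reach ahead of it and the grasp point (between the pads) lies 3 mm ahead of it (env.tip_reach is the distance from the TCP to the fingertips, in m); z points along the fingers, y is the line along which they close (so a half turn about z gives the same grasp; the last joint's range is limited). The gripper opens to 93 mm and grips with 3 to 60 N. Pads are 15 mm wide; open, the fingers measure 128 mm over their backs; the gripper's body (75 mm by 188 mm) begins 65 mm behind the grasp point.
Start: joints at [-1.35, 0.351, 1.652, -0, 1.139, -0.085], TCP at [0.166, -0.524, 0.241] pointing down, gripper open.
Joint ranges: [-2.75, 2.75], [-0.79, 2.1], [0.01, 2.65], [-1.57, 4.71], [0.07, 3.14], [-2.87, 2.87]. Speed limits (rad/s): [2.22, 2.22, 2.79, 3.14, 3.14, 3.14].

INTERFACE

Orientations are given as a unit quaternion [x, y, z, w].
In Python, from workcell import env gives the robot as it stands.
- The arm moves only by the tool step_arm, never from a script. Its argument "moves" is a list of rows, each a list of 7 numbers: the shift along the world's x, y, z normalised to -1 to 1, where 1 is 750 mm, then the turn, a rotation vector about the world's x, y, z normalised to -1 to 1, where 1 is 5 degrees, then the closure, from -1 (fully open) to 1 (shut). In form: [[tx, ty, tz, rx, ry, rz, hand], ...]. A call has 1 to 12 rows; each row shifts and turns the commanded pose from where the row before left it; what a row does not reach is not made up. A row lasts 1/10 s, in which the tool goes at most 50 mm and 8.59 degrees, less where a joint would pass 70% of its speed; a pose out of reach is approached as far as the arm can. A call with a number of a shift or a turn outside -1 to 1 is refused whole. A call with a gripper value outside its range is refused whole. The fingers move at their own pace and stop on an object; the grip force is fixed at half the most. Time passes only in rows, so rows that do not move let the fingers close. It gives the time, the measured TCP pose, the force, the opening and the grip force at its end, in the units of the state.
- env.sense(): the state, without advancing time (a new reading comes with each control period).
- env.grab_frame(name): name is "scene" or "side" or "wrist"; returns the picture (420x560x3 uint8, blue, green, red); there is no depth.
- env.camera_info(name): a dict with "fx", "fy", "cx", "cy" (pixels), "R" (3x3) and "t" (3): a world point X has camera coordinates R X + t. Camera axes: x right, y down, z forward; pixel columns grow to the right and rows downward; lengths in m; the calibration is good to about 2 mm. The wrist camera is an equidistant fisheye: a pixel r from the principal point sees the ray r / f radians off the axis. A picture is of the moment at which its call begins: read the wrist's pose just before it. camera_info takes no time and is no camera call; for the wrist camera it gives the pose at the moment of the call.
- env.sign_off(): hands the job in; it is judged then, once.
The state is a dict: "clock": time; "joints": joint angles; "dq": joint speeds; "joint_efforts": joint torques, N m; "eef_pos": TCP position; "ee_rot": TCP orientation; "force": force on the tool from outside, world axes, zero at the start; "torque": the same for the moment, N m; "width": opening from 0.0 (shut) to 1.0 (fully open); "finger_force": force on a finger pad.
Only numpy, scipy, OpenCV 4.12 (cv2) and the standard library are available. Lean on these libraries where they do the work, as an engineer would, in place of code of your own. Each camera call takes 0.05 s, during which the arm holds its last target. There are 200 camera calls.

TASK

Check the bench photometer with its reference cell: slide the dust shutter on the photometer all the way back, then take the square glass cell out of the rack, touching it with the fingers on its two frosted faces only, never on the clear windows or the lid. Lower it upright into the square well with the clear windows facing the lamp and the receiver, and press it fully down against the spring ejector. Keep hold of it by the frosted faces: the program finishes while the gripper is still holding the cell pressed home; leave the two round vials in the rack and the other things on the bench where they are.

Things in the scene. Friction and masses are not known exactly. Their poses are not given: they have to be found in the camera images.
- photometer: Bench photometer, fixed: base plate 144 x 220 mm, dark middle block with the square well, lamp housing on its +y side, receiver on its -y side (50 to 100 mm from the well's axis), joined by lens barrels; light runs along its y. Origin: on the table below the well's centre; x points back, z up. Block and housings are 56 mm high; rails 5 mm high run along x on the block, inner faces 23 mm out.
- well_mouth (a point): Centre of the well's mouth, level with the block's top, 56 mm above the table. The well is 28.5 mm square, its faces square to the photometer's x and y, with a 4 mm chamfer. A cell fully home has its underside 30 mm below this point; 42 mm of its glass and the lid stand out, and fingers holding it must stay above the block.
- beam (a point): Point on the well's axis where the light crosses, 41 mm above the table.
- ejector (a joint): Spring ejector, the floor of the well: 0 = up (floor 12 mm below the mouth), 0.018 m = pressed fully down on its stop. It takes 2 N to start and 5.6 N at the bottom, and lifts the cell out of the light again when let go.
- shutter (a joint): Dust shutter, a flat black slide 46 x 45 x 3 mm on top of the block that covers the well: 0 = closed, 0.065 m = fully back, stop. It slides along the photometer's +x with about 1 N of friction and stays where it is left.
- shutter_knob (a point): Top centre of the shutter's round aluminium knob: 16 mm in diameter, 18 mm tall, standing on the shutter, which lies 60 mm above the table at its top; moves with the shutter. Shut, it stands 10 mm behind the well's axis.
- rack: White plastic storage rack, fixed, 58 mm (x) x 156 mm (y) x 30 mm high, with three square pockets in a row along its y axis at -50, 0 and +50 mm, 28.5 mm square and 24 mm deep. Origin: centre of its underside.
- cell: Reference cell: square glass cuvette 26 x 26 mm, glass 72 mm high, narrower black lid to 78 mm with a rib (to 80 mm) running along y; 70 g. The only square thing in the rack, in any pocket, its lowest 24 mm inside. Origin: centre of its underside, z up. Frosted faces look to its +x and -x (in the rack: to the rack's front and back), clear windows to +y and -y.
- cell_frosted: The two frosted (white, matt) faces of the cell, 26 mm wide and 72 mm high; part of the cell, same origin and axes. The only faces the fingers may touch.
- cell_windows: The two clear windows of the cell; part of the cell, same origin and axes. Fingers must not touch them.
- cell_beam (a point): Point on the cell's axis 15 mm above its underside, where the light is to pass.
- vial_1: Round capped glass vial, 25 mm in diameter, 74 mm high, white cap, in a pocket of the rack; stays there. Origin: centre of its underside.
- vial_2: A second vial like vial_1, in another pocket; stays there.
- tape_spool: Blue spool of thread tape, 64 x 55 x 16 mm, lying between rack and photometer; stays. Origin: centre of its underside.
- brass_nipple: Brass pipe nipple, 40 x 26 x 23 mm, lying between rack and photometer; stays. Origin: centre of its underside.
- slide_caliper: Slide caliper, 66 x 200 x 10 mm, lying behind the rack; stays. Origin: centre of its underside.
- scrub_brush: Scrubbing brush, 30 x 86 x 55 mm, to the left of the photometer; stays. Origin: centre of its underside.
- cell_lid: The cell's black lid, 23.6 mm square, from 72 to 78 mm above the cell's origin; part of the cell, same origin and axes. Fingers must not touch it.

How it is judged:
By the outcome, as a careful person would: the job done as asked, in the order asked, and still so for the second after the job is handed in, while the arm keeps its last pose, push and grip.
It also fails if it takes over 56 s, if anything falls off the work surface, if the arm or the gripper's body presses on something with over 40 N, if the wrist force passes 120 N, or if a joint passes its speed limit or range.

## Working session

There is one attempt and no reset: what is moved stays moved. The work goes in short steps, Python scripts to look and compute and a tool call to move; the robot and the scene stay as the last step left them, time stands still between calls to the robot, and variables do not carry over. Pictures are saved under pics/ and viewed, at most 10 in all, crops included, and the job is handed in when it is done.

Besides the shell and the picture viewer there is one more tool, called as name([rows], argument=value, ...), one row to a line, values as JSON. step_arm: Moves the arm, as the interface text tells. Scaled input: -1 to 1 covers 750 mm each way for a shift and 5 degrees each way for a turn. Its arguments: {"type":"object","properties":{"moves":{"type":"array","items":{"type":"array","items":{"type":"number"}}}},"required":["moves"]}

```bash
mkdir -p pics; cat > h.py <<'E'
import numpy as np, cv2
from workcell import env
def ray(cam,u,v,ci=None):
    c=ci or env.camera_info(cam); R=np.array(c["R"]);t=np.array(c["t"])
    x=(u-c["cx"])/c["fx"]; y=(v-c["cy"])/c["fy"]
    if cam=="wrist":
        r=np.hypot(x,y); d=np.array([np.sin(r)*x/r,np.sin(r)*y/r,np.cos(r)]) if r>1e-9 else np.array([0,0,1.])
    else: d=np.array([x,y,1])
    return -R.T@t, R.T@d
def at(cam,u,v,z,ci=None):
    o,d=ray(cam,u,v,ci); return o+d*(z-o[2])/d[2]
def proj(cam,X,ci=None):
    c=ci or env.camera_info(cam); p=np.array(c["R"])@np.array(X)+np.array(c["t"])
    if cam=="wrist":
        r=np.hypot(p[0],p[1]); th=np.arctan2(r,p[2]); k=th/max(r,1e-9); x,y=p[0]*k,p[1]*k
    else: x,y=p[0]/p[2],p[1]/p[2]
    return np.array([c["cx"]+c["fx"]*x,c["cy"]+c["fy"]*y])
E
python3 - <<'E'
from h import *
print(env.sense(),env.tip_reach)
for n in ("scene","side"):
    cv2.imwrite(f"pics/{n}0.png",cv2.resize(env.grab_frame(n),(800,600),interpolation=cv2.INTER_CUBIC)); o,d=ray(n,280,210); print(n,o,d)
E
```

```text
{'clock': 0.0, 'joints': array([-1.34962128e+00,  3.51234187e-01,  1.65242255e+00, -8.04933247e-06,
        1.13910128e+00, -8.45989786e-02]), 'dq': array([-2.95075430e-04, -5.08650668e-04,  2.23610887e-03, -8.20566211e-04,
        1.32212467e-05, -1.18432112e-03]), 'joint_efforts': array([-1.51483844e-03, -4.97326219e+01, -2.85253412e+01,  6.98845787e-02,
        2.56643817e-02, -1.22738961e-04]), 'eef_pos': array([ 0.16552004, -0.52416764,  0.24010312]), 'ee_rot': array([ 9.88335104e-01,  1.52293739e-01, -4.34051853e-05, -5.81074003e-04]), 'force': array([0.35150735, 0.66168455, 0.17360456]), 'torque': array([-0.02083072,  0.03571918, -0.05180394]), 'finger_force': 0.0, 'width': 1.0019047317059568} 0.022
scene [ 0.25317842 -0.69469962  0.89493016] [ 0.30622331  0.63734956 -0.70750165]
side [0.18419998 0.77944939 0.66609489] [ 0.45435832 -0.69896536 -0.55266109]
```

View pics/scene0.png

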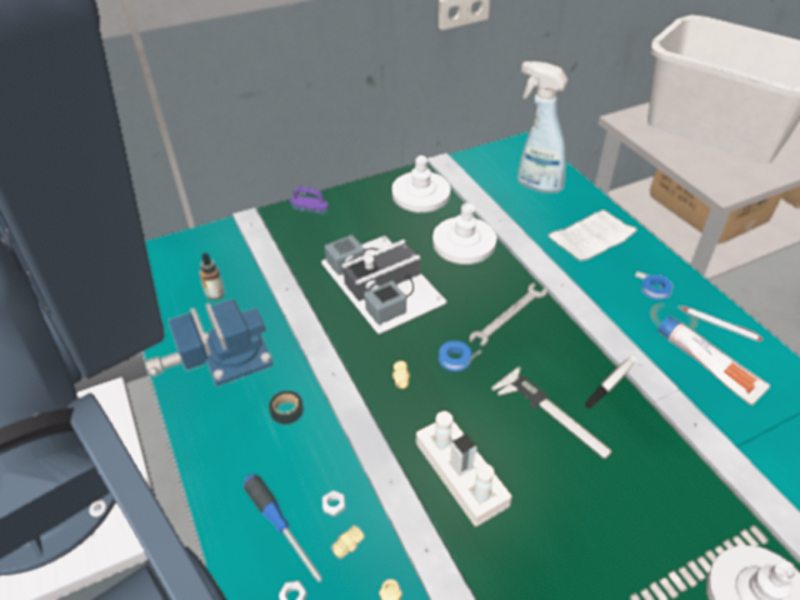

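View pics/side0.png

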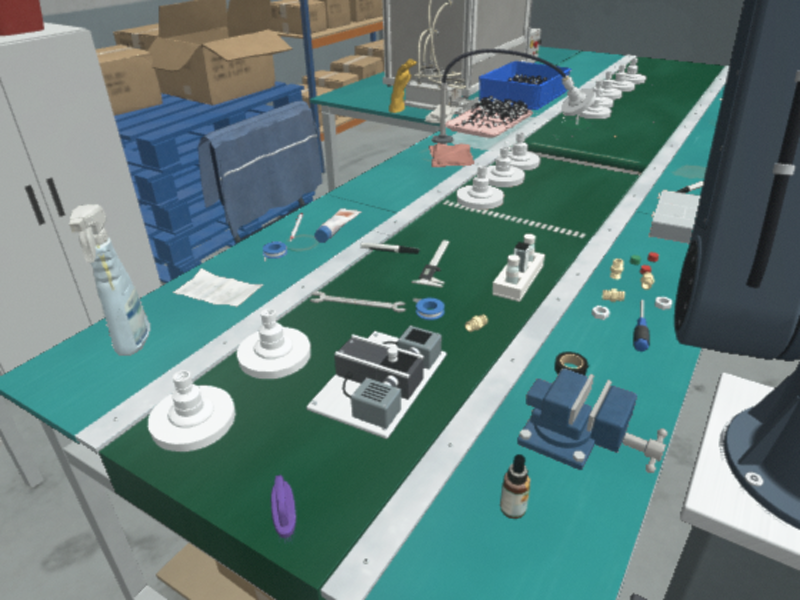

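The scene view shows the photometer near (382,282) with its knob near (369,258), and the rack near (463,470) with the square cell in the middle pocket. The side view shows the same layout. I'll enlarge both.

```bash
python3 - <<'E'
from h import *
a=env.grab_frame("scene"); b=env.grab_frame("side")
def crop(im,u,v,w,h): return cv2.resize(im[v:v+h,u:u+w],(400,300),interpolation=cv2.INTER_CUBIC)
# scale 4
A=crop(a,220,155,100,75);B=crop(a,275,280,100,75);C=crop(b,215,225,100,75);D=crop(b,310,155,100,75)
cv2.imwrite("pics/crops.png",np.vstack([np.hstack([A,B]),np.hstack([C,D])]))
E
```

```text
(no output)
```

View pics/crops.png

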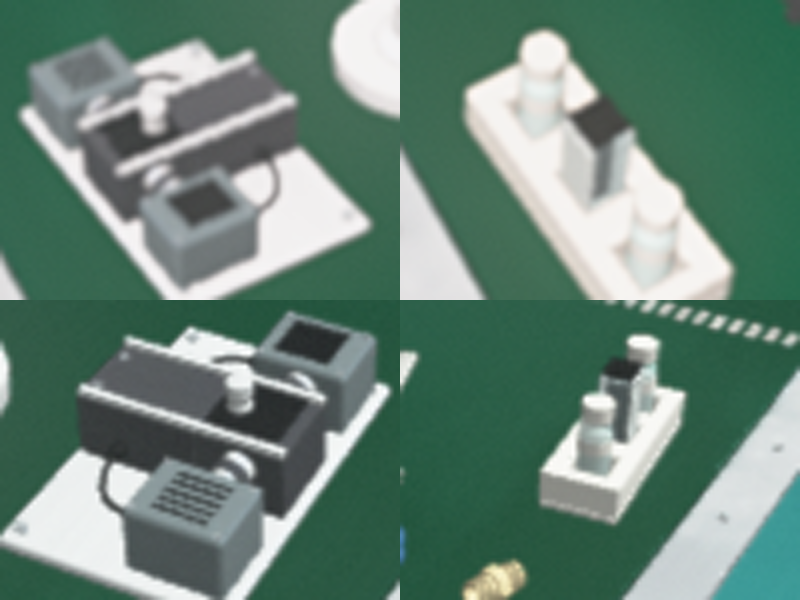

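```bash
python3 - <<'E'
from h import *
def S(x,y,z,o): return at("scene",o[0]+x/4,o[1]+y/4,z)
A=(220,155);B=(275,280)
f=lambda p:np.round(p,4)
def D(x,y,z,o): return at("side",o[0]+x/4,o[1]+y/4,z)
C=(215,225);E=(310,155)
print("knob",f(S(153,90,.078,A)),f(D(238,72,.078,C)))
def yaw(p,q): d=q-p; return np.degrees(np.arctan2(d[1],d[0])),np.linalg.norm(d)
print("railsS",yaw(S(82,127,.061,A),S(252,57,.061,A)),yaw(S(120,170,.061,A),S(297,100,.061,A)))
print("railsD",yaw(D(322,100,.061,C),D(128,42,.061,C)),yaw(D(284,153,.061,C),D(82,89,.061,C)))
print("plate",f(S(25,112,.004,A)),f(S(200,42,.004,A)),f(S(368,225,.004,A)))
print("cellS",f(S(199,121,.079,B)),"D",f(D(223,70,.079,E)))
print("vials S",f(S(146,45,.074,B)),f(S(259,195,.074,B)),"D",f(D(242,42,.074,E)),f(D(198,105,.074,E)))
print("rack",[f(D(x,y,.03,E)) for x,y in((141,172),(217,192),(285,93))],f(S(66,92,.03,B)),f(S(332,268,.03,B)))
print("mouth rails mid", )
for n,o,fn in(("S",A,S),("D",C,D)): print(n,f(fn(82,127,.061,o)) if n=="S" else f(fn(322,100,.061,o)), f(fn(120,170,.061,o)) if n=="S" else f(fn(284,153,.061,o)))
E
```

```text
knob [0.6092 0.1733 0.078 ] [0.6063 0.1558 0.078 ]
railsS (np.float64(5.712961039569869), np.float64(0.12997362253066824)) (np.float64(3.7846785834616243), np.float64(0.1307932721241099))
railsD (np.float64(5.515434846681814), np.float64(0.12739086026029187)) (np.float64(5.357772078050574), np.float64(0.1291052895540416))
plate [0.5523 0.271  0.004 ] [0.6937 0.2847 0.004 ] [0.7115 0.0658 0.004 ]
cellS [ 0.5611 -0.2521  0.079 ] D [ 0.5585 -0.2566  0.079 ]
vials S [ 0.5615 -0.1973  0.074 ] [ 0.5679 -0.2986  0.074 ] D [ 0.5665 -0.3137  0.074 ] [ 0.5567 -0.2084  0.074 ]
rack [array([ 0.5807, -0.1722,  0.03  ]), array([ 0.524 , -0.1753,  0.03  ]), array([ 0.5345, -0.3329,  0.03  ])] [ 0.5254 -0.1778  0.03  ] [ 0.5956 -0.3286  0.03  ]
mouth rails mid
S [0.5606 0.179  0.061 ] [0.5663 0.1309 0.061 ]
D [0.5636 0.1349 0.061 ] [0.5581 0.1848 0.061 ]
```

The knob is at about (0.608,0.165), with photometer yaw about 5.2°. The cell is at about (0.560,-0.253), with rack yaw about 3.8°. Next I move above the shutter with the fingers closed along photometer x.

step_arm([
  [0.032, 0.057, 0, 0, 0, 0.971, 1],
  [0.032, 0.057, 0, 0, 0, 0.971, 1],
  [0.032, 0.057, 0, 0, 0, 0.971, 1],
  [0.032, 0.057, 0, 0, 0, 0.971, 1],
  [0.032, 0.057, 0, 0, 0, 0.971, 1],
  [0.032, 0.057, 0, 0, 0, 0.971, 1],
  [0.032, 0.057, 0, 0, 0, 0.971, 1],
  [0.032, 0.057, 0, 0, 0, 0.971, 1],
  [0.032, 0.057, 0, 0, 0, 0.971, 1],
  [0.032, 0.057, 0, 0, 0, 0.971, 1],
  [0.032, 0.057, 0, 0, 0, 0.971, 1],
  [0.032, 0.057, 0, 0, 0, 0.971, 1],
])

```text
clock: 1.4
eef_pos: [0.4542, -0.0094, 0.2408]
ee_rot: [0.788, 0.616, 0.0, 0.0]
force: [0.8, -1.0, -0.2]
width: 0.029
finger_force: 0.0
```

step_arm([
  [0.032, 0.057, 0, 0, 0, 0.971, 1],
  [0.032, 0.057, 0, 0, 0, 0.971, 1],
  [0.032, 0.057, 0, 0, 0, 0.971, 1],
  [0.032, 0.057, 0, 0, 0, 0.971, 1],
  [0, 0, 0, 0, 0, 0, 1],
  [0, 0, 0, 0, 0, 0, 1],
])

```text
clock: 2.0
eef_pos: [0.5494, 0.1601, 0.24]
ee_rot: [0.674, 0.739, -0.001, -0.0]
force: [-0.3, -0.7, -0.5]
width: 0.003
finger_force: 0.0
```

```bash
cat >> h.py <<'E'
from scipy.spatial.transform import Rotation as Ro
def st():
    s=env.sense(); R=Ro.from_quat(s["ee_rot"]).as_matrix()
    print("t",round(s["clock"],2),"pos",np.round(s["eef_pos"],4),"yaw_y",np.round(np.degrees(np.arctan2(R[1,1],R[0,1])),2),"z",np.round(R[:,2],3),"F",np.round(s["force"],1),"w",round(s["width"],3),round(s["finger_force"],1),"q",np.round(s["joints"],2))
E
python3 - <<'E'
from h import *
st(); ci=env.camera_info("wrist"); print(ci)
cv2.imwrite("pics/w1.png",cv2.resize(env.grab_frame("wrist"),(800,600),interpolation=cv2.INTER_CUBIC))
E
```

```text
t 2.0 pos [0.5494 0.1601 0.24  ] yaw_y 5.26 z [-0.001 -0.    -1.   ] F [-0.3 -0.7 -0.5] w 0.003 0.0 q [ 0.2   0.39  1.59 -0.    1.16  0.11]
{'fx': 325.19226210127806, 'fy': 325.19226210127806, 'cx': 277.56919059200254, 'cy': 209.23394805936525, 'R': array([[ 0.99580497,  0.09149396, -0.00114514],
       [ 0.0879002 , -0.95306483,  0.28972572],
       [ 0.02541676, -0.28861097, -0.95710903]]), 't': array([-0.56189237,  0.06980625,  0.42263138])}
```

View pics/w1.png

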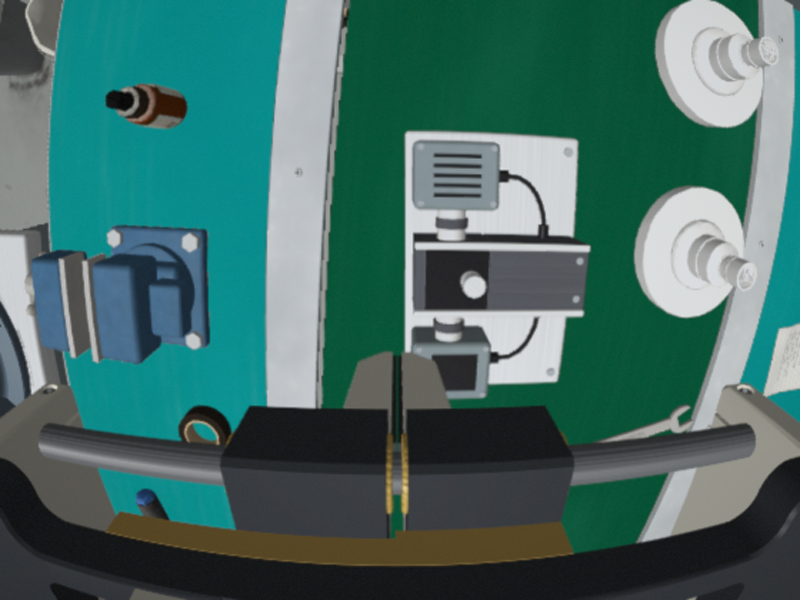

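The wrist view shows the shutter closed, with the knob top at (473,285). The rails run from (413,242) to (588,247) and from (415,308) to (582,315), and the lens barrels at column 450 mark the well.

```bash
python3 - <<'E'
from h import *
ci=env.camera_info("wrist")
def W(x,y,z): return np.round(at("wrist",x*.7,y*.7,z,ci),4)
print("knob",W(473,284,.078))
print("rails",W(413,241,.061),W(588,246,.061),W(415,309,.061),W(582,315,.061))
print("barrels top",W(451,209,.05),W(449,338,.05))
print("plate",W(405,132,.005),W(577,138,.005),W(557,383,.005))
print("housing tops",W(413,143,.056),W(498,143,.056),W(415,395,.056),W(488,396,.056))
E
```

```text
knob [0.602  0.1622 0.078 ]
rails [0.5587 0.1851 0.061 ] [0.6896 0.1957 0.061 ] [0.5652 0.1352 0.061 ] [0.6955 0.1417 0.061 ]
barrels top [0.5843 0.2094 0.05  ] [0.5947 0.1105 0.05  ]
plate [0.5467 0.2643 0.005 ] [0.6909 0.2793 0.005 ] [0.7123 0.0552 0.005 ]
housing tops [0.5524 0.2537 0.056 ] [0.612  0.2608 0.056 ] [0.5731 0.0616 0.056 ] [0.6325 0.0649 0.056 ]
```

step_arm([
  [0, -0.004, -0.05, 0, 0, 0.03, 1],
  [0, 0, -0.05, 0, 0, 0, 1],
  [0, 0, -0.05, 0, 0, 0, 1],
  [0, 0, -0.053, 0, 0, 0, 1],
  [0, 0, 0, 0, 0, 0, 1],
  [0.0133, 0.0013, 0, 0, 0, 0, 1],
  [0.0133, 0.0013, 0, 0, 0, 0, 1],
  [0.0133, 0.0013, 0, 0, 0, 0, 1],
  [0, 0, 0, 0, 0, 0, 1],
])

```text
clock: 2.95
eef_pos: [0.5816, 0.1596, 0.0898]
ee_rot: [0.673, 0.739, 0.001, 0.001]
force: [-0.1, 0.6, -0.3]
width: 0.008
finger_force: 0.0
```

```bash
python3 - <<'E'
from h import *
st()
im=env.grab_frame("wrist"); cv2.imwrite("pics/w2.png",cv2.resize(im[60:330,160:520],(800,600),interpolation=cv2.INTER_CUBIC))
E
```

```text
t 2.95 pos [0.5816 0.1596 0.0898] yaw_y 5.33 z [ 0.003  0.001 -1.   ] F [-0.1  0.6 -0.3] w 0.008 0.0 q [ 0.19  0.63  1.62 -0.    0.89  0.1 ]
```

View pics/w2.png

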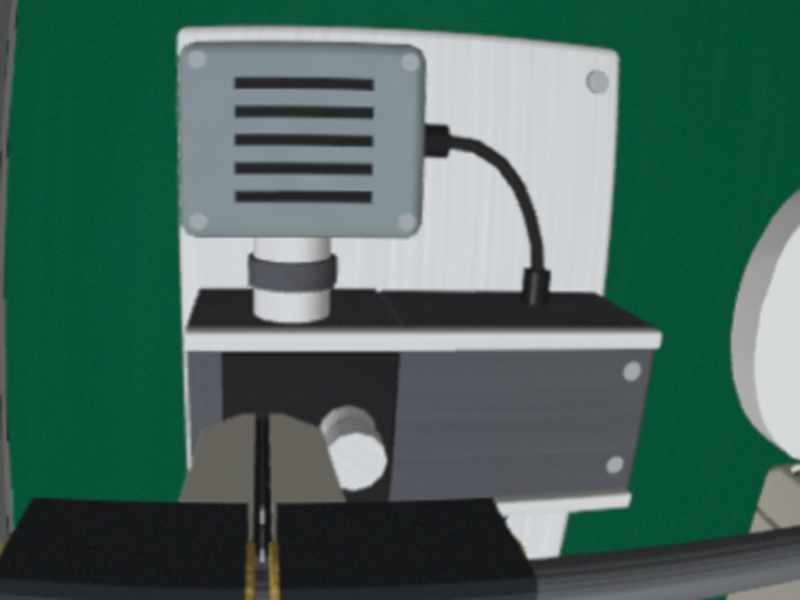

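The tip is just in front of the knob and in line with it. Now I push along +x.

step_arm([
  [0.01, 0.001, 0, 0, 0, 0, 1],
  [0.01, 0.001, 0, 0, 0, 0, 1],
  [0.01, 0.001, 0, 0, 0, 0, 1],
  [0.01, 0.001, 0, 0, 0, 0, 1],
  [0.01, 0.001, 0, 0, 0, 0, 1],
  [0.01, 0.001, 0, 0, 0, 0, 1],
  [0, 0, 0, 0, 0, 0, 1],
])

```text
clock: 3.7
eef_pos: [0.6255, 0.164, 0.0883]
ee_rot: [0.673, 0.739, 0.0, 0.0]
force: [-0.6, -0.2, -0.2]
width: 0.003
finger_force: 0.0
```

step_arm([
  [0.004, 0.0004, 0, 0, 0, 0, 1],
  [0.004, 0.0004, 0, 0, 0, 0, 1],
  [0.004, 0.0004, 0, 0, 0, 0, 1],
])

```text
clock: 4.0
eef_pos: [0.6335, 0.1649, 0.0883]
ee_rot: [0.673, 0.739, -0.0, -0.0]
force: [-0.7, 0.1, 0.7]
width: 0.007
finger_force: 0.4
```

step_arm([
  [0.004, 0.0004, 0, 0, 0, 0, 1],
  [0.004, 0.0004, 0, 0, 0, 0, 1],
  [0, 0, 0, 0, 0, 0, 1],
])

```text
clock: 4.3
eef_pos: [0.6399, 0.1655, 0.0884]
ee_rot: [0.673, 0.739, 0.0, 0.0]
force: [0.3, -0.7, -0.6]
width: 0.01
finger_force: 0.0
```

step_arm([
  [0.003, 0.0003, 0, 0, 0, 0, 1],
  [0.003, 0.0003, 0, 0, 0, 0, 1],
  [0, 0, 0, 0, 0, 0, 1],
])

```text
clock: 4.6
eef_pos: [0.6429, 0.1658, 0.0881]
ee_rot: [0.673, 0.739, -0.001, -0.001]
force: [-8.0, -1.3, 3.8]
width: -0.004
finger_force: 4.3
```

step_arm([
  [0.003, 0.0003, 0, 0, 0, 0, 1],
  [0, 0, 0, 0, 0, 0, 1],
])

```text
clock: 4.8
eef_pos: [0.6435, 0.1659, 0.088]
ee_rot: [0.673, 0.739, -0.003, -0.003]
force: [-17.9, -2.7, 10.5]
width: 0.007
finger_force: 9.2
```

The force rise shows the shutter is on its stop. I'll back off, rise and view the open well.

step_arm([
  [-0.02, -0.002, 0, 0, 0, 0, 1],
  [-0.03, -0.003, 0.02, 0, 0, 0, 1],
  [-0.03, -0.03, 0.05, 0, 0, 0, 1],
  [-0.02, -0.03, 0.04, 0, 0, 0, 1],
  [0, 0, 0, 0, 0, 0, -1],
  [0, 0, 0, 0, 0, 0, -1],
])

```text
clock: 5.4
eef_pos: [0.5718, 0.1172, 0.1717]
ee_rot: [0.674, 0.739, 0.001, 0.001]
force: [-0.2, 0.6, -0.5]
width: 0.128
finger_force: 0.0
```

```bash
python3 - <<'E'
from h import *
st(); ci=env.camera_info("wrist"); np.save("ci3.npy",ci,allow_pickle=True)
im=env.grab_frame("wrist"); u,v=[int(a) for a in proj("wrist",[.592,.161,.056],ci)]; print(u,v)
x0,y0=u-100,v-75; print(x0,y0)
cv2.imwrite("pics/w3.png",cv2.resize(im[y0:y0+150,x0:x0+200],(800,600),interpolation=cv2.INTER_CUBIC))
E
```

```text
t 5.4 pos [0.5718 0.1172 0.1717] yaw_y 5.31 z [ 0.002  0.    -1.   ] F [-0.2  0.6 -0.5] w 0.128 0.0 q [0.12 0.49 1.63 0.   1.02 0.03]
306 161
206 86
```

View pics/w3.png

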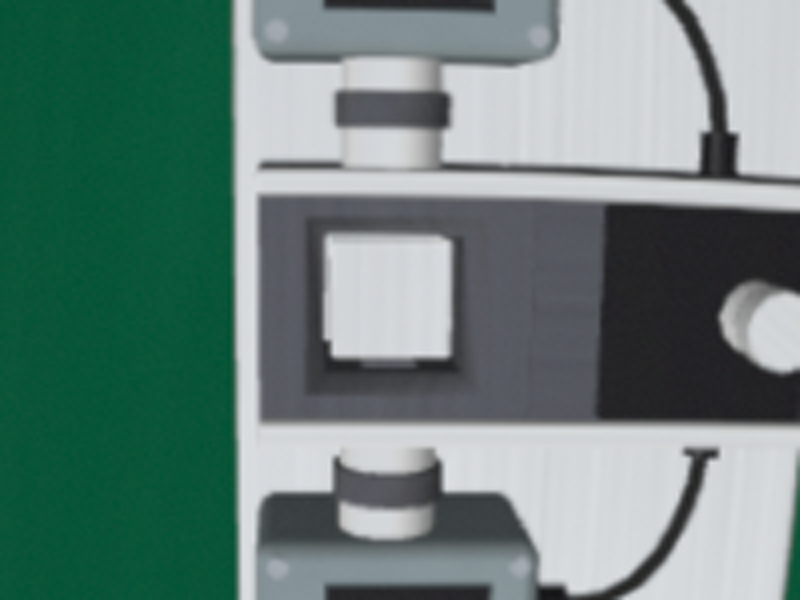

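The shutter is fully back and the well is open. The chamfer's outer square runs from about (305,217) to (473,391), centred at (389,304).

```bash
python3 - <<'E'
from h import *
ci=np.load("ci3.npy",allow_pickle=True).item()
W=lambda x,y,z:np.round(at("wrist",206+x/4,86+y/4,z,ci),4)
print("well",W(389,304,.056),[W(*p,.056) for p in((305,217),(472,218),(475,390),(305,392))])
print("shutter edge",W(605,205,.06),W(598,420,.06),"rail",W(260,170,.061),W(800,180,.061), W(260,440,.061),W(790,445,.061))
print("plate left",W(235,0,.005),W(241,600,.005))
print("barrel",W(392,168,.05),W(390,449,.05))
print("floor",W(329,236,.044),W(452,238,.044),W(450,357,.044),W(331,357,.044))
E
```

```text
well [0.5892 0.1604 0.056 ] [array([0.5707, 0.1763, 0.056 ]), array([0.604 , 0.1795, 0.056 ]), array([0.6088, 0.1445, 0.056 ]), array([0.5741, 0.1407, 0.056 ])]
shutter edge [0.6299 0.1856 0.06  ] [0.6346 0.1417 0.06  ] rail [0.561  0.1851 0.061 ] [0.6705 0.1966 0.061 ] [0.5658 0.1311 0.061 ] [0.678  0.1409 0.061 ]
plate left [0.5508 0.2224 0.005 ] [0.5649 0.074  0.005 ]
barrel [0.5875 0.1876 0.05  ] [0.5934 0.1288 0.05  ]
floor [0.5764 0.1718 0.044 ] [0.6021 0.1741 0.044 ] [0.6046 0.1487 0.044 ] [0.5793 0.1462 0.044 ]
```

step_arm([
  [-0.0025, -0.061, 0.006, 0, 0, -0.033, -1],
  [-0.0025, -0.061, 0.006, 0, 0, -0.033, -1],
  [-0.0025, -0.061, 0.006, 0, 0, -0.033, -1],
  [-0.0025, -0.061, 0.006, 0, 0, -0.033, -1],
  [-0.0025, -0.061, 0.006, 0, 0, -0.033, -1],
  [-0.0025, -0.061, 0.006, 0, 0, -0.033, -1],
  [-0.0025, -0.061, 0.006, 0, 0, -0.033, -1],
  [-0.0025, -0.061, 0, 0, 0, -0.033, -1],
  [-0.0025, -0.061, 0, 0, 0, -0.033, -1],
  [0, 0, 0, 0, 0, 0, -1],
  [0, 0, 0, 0, 0, 0, -1],
])

```text
clock: 6.55
eef_pos: [0.5544, -0.2945, 0.2007]
ee_rot: [0.683, 0.73, -0.0, -0.001]
force: [-0.4, -1.0, -0.8]
width: 0.998
finger_force: 0.0
```

```bash
python3 - <<'E'
from h import *
st(); ci=env.camera_info("wrist"); np.save("ci4.npy",ci,allow_pickle=True)
im=env.grab_frame("wrist"); u,v=[int(a) for a in proj("wrist",[.560,-.253,.05],ci)]
x0,y0=u-100,v-75; print(x0,y0)
cv2.imwrite("pics/w4.png",cv2.resize(im[y0:y0+150,x0:x0+200],(800,600),interpolation=cv2.INTER_CUBIC))
E
```

```text
t 6.55 pos [ 0.5544 -0.2945  0.2007] yaw_y 3.8 z [-0.002  0.001 -1.   ] F [-0.4 -1.  -0.8] w 0.998 0.0 q [-0.56  0.53  1.48  0.    1.14 -0.63]
186 81
```

View pics/w4.png

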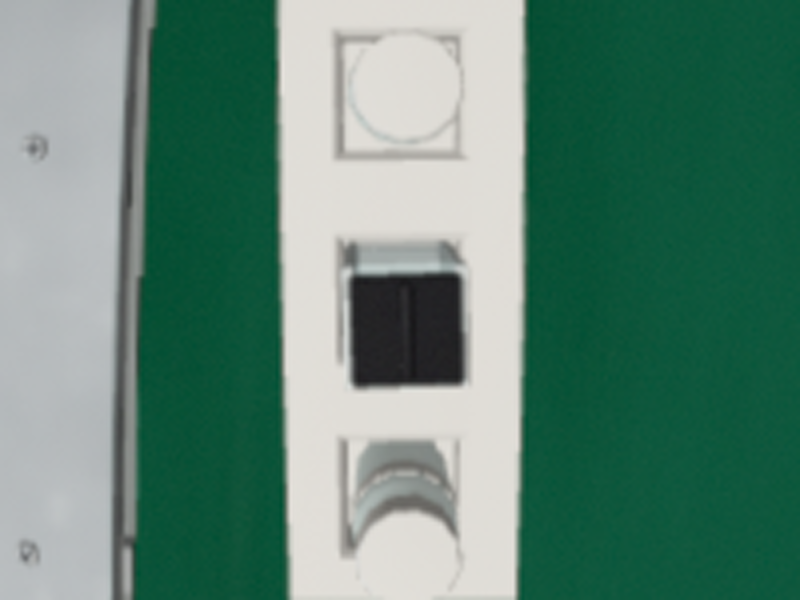

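The cell's black lid, with its rib along y, spans (351,273) to (465,386) in the middle pocket. Round vials sit on either side.

```bash
python3 - <<'E'
from h import *
ci=np.load("ci4.npy",allow_pickle=True).item()
W=lambda x,y,z:np.round(at("wrist",186+x/4,81+y/4,z,ci),4)
print("lid",W(407.5,329.5,.084),[W(*p,.084) for p in((351,274),(463,272),(465,385),(351,387))])
print("rack edges",W(277,0,.03),W(288,600,.03),W(526,0,.03),W(519,600,.03))
print("pocket",[W(*p,.03) for p in((339,237),(335,32),(464,32),(335,157),(464,157),(341,437),(341,557))])
print("rib",W(406,287,.086),W(407,372,.086))
E
```

```text
lid [ 0.5603 -0.2538  0.084 ] [array([ 0.5482, -0.2433,  0.084 ]), array([ 0.5706, -0.2413,  0.084 ]), array([ 0.5729, -0.2644,  0.084 ]), array([ 0.5497, -0.2664,  0.084 ])]
rack edges [ 0.526  -0.1838  0.03  ] [ 0.5369 -0.334   0.03  ] [ 0.585  -0.1795  0.03  ] [ 0.5966 -0.33    0.03  ]
pocket [array([ 0.5444, -0.2404,  0.03  ]), array([ 0.5403, -0.1909,  0.03  ]), array([ 0.5708, -0.1886,  0.03  ]), array([ 0.5422, -0.2211,  0.03  ]), array([ 0.573 , -0.2189,  0.03  ]), array([ 0.548 , -0.2899,  0.03  ]), array([ 0.5499, -0.3213,  0.03  ])]
rib [ 0.5593 -0.2449  0.086 ] [ 0.5608 -0.2622  0.086 ]
```

step_arm([
  [0.0079, 0.0543, 0, 0, 0, 0.1, -1],
  [0, 0, -0.045, 0, 0, 0, -1],
  [0, 0, -0.045, 0, 0, 0, -1],
  [0, 0, -0.045, 0, 0, 0, -1],
  [0, 0, -0.0446, 0, 0, 0, -1],
  [0, 0, 0, 0, 0, 0, -1],
])

```text
clock: 7.2
eef_pos: [0.5584, -0.2508, 0.0635]
ee_rot: [0.679, 0.734, -0.001, -0.004]
force: [0.0, -0.1, 1.3]
width: 0.999
finger_force: 0.0
```

step_arm([
  [0, 0, 0, 0, 0, 0, 1],
  [0, 0, 0, 0, 0, 0, 1],
  [0, 0, 0, 0, 0, 0, 1],
  [0, 0, 0, 0, 0, 0, 1],
  [0, 0, 0, 0, 0, 0, 1],
  [0, 0, 0, 0, 0, 0, 1],
  [0, 0, 0, 0, 0, 0, 1],
  [0, 0, 0, 0, 0, 0, 1],
])

```text
clock: 8.0
eef_pos: [0.5603, -0.2537, 0.0676]
ee_rot: [0.68, 0.734, -0.0, -0.0]
force: [-0.1, 0.8, -0.0]
width: 0.359
finger_force: 0.0
```

```bash
python3 - <<'E'
from h import *
st()
E
```

```text
t 8.0 pos [ 0.5603 -0.2537  0.0676] yaw_y 4.36 z [-0.  0. -1.] F [-0.1  0.8 -0. ] w 0.359 0.0 q [-0.5   0.68  1.6  -0.    0.87 -0.58]
```

step_arm([
  [0, 0, 0, 0, 0, 0, 1],
  [0, 0, 0, 0, 0, 0, 1],
  [0, 0, 0, 0, 0, 0, 1],
  [0, 0, 0, 0, 0, 0, 1],
])

```text
clock: 8.4
eef_pos: [0.5603, -0.2536, 0.0676]
ee_rot: [0.68, 0.734, -0.0, -0.0]
force: [-1.1, -0.1, -0.4]
width: 0.276
finger_force: 30.0
```

step_arm([
  [0, 0, 0.015, 0, 0, 0, 1],
  [0, 0, 0.02, 0, 0, 0, 1],
  [0, 0, 0.04, 0, 0, 0, 1],
  [0, 0, 0.05, 0, 0, 0, 1],
  [0, 0, 0, 0, 0, 0, 1],
])

```text
clock: 8.9
eef_pos: [0.5625, -0.2548, 0.1678]
ee_rot: [0.68, 0.734, 0.001, 0.004]
force: [1.7, -0.7, -0.6]
width: 0.277
finger_force: 30.0
```

```bash
python3 - <<'E'
from h import *
st()
E
```

```text
t 8.9 pos [ 0.5625 -0.2548  0.1678] yaw_y 4.37 z [ 0.008 -0.004 -1.   ] F [ 1.7 -0.7 -0.6] w 0.277 30.0 q [-0.5   0.55  1.54  0.    1.04 -0.58]
```

step_arm([
  [0.004, 0.03, 0.004, 0, 0, 0.022, 1],
  [0.004, 0.055, 0.004, 0, 0, 0.022, 1],
  [0.004, 0.055, 0, 0, 0, 0.022, 1],
  [0.004, 0.055, 0, 0, 0, 0.022, 1],
  [0.004, 0.055, 0, 0, 0, 0.022, 1],
  [0.004, 0.055, 0, 0, 0, 0.022, 1],
  [0.004, 0.055, 0, 0, 0, 0.022, 1],
  [0.004, 0.055, 0, 0, 0, 0.022, 1],
  [0.004, 0.055, 0, 0, 0, 0.022, 1],
  [0.004, 0.055, 0, 0, 0, 0.022, 1],
  [0, 0.027, 0, 0, 0, 0, 1],
  [0, 0, 0, 0, 0, 0, 1],
])

```text
clock: 10.1
eef_pos: [0.5901, 0.1629, 0.1679]
ee_rot: [0.671, 0.741, 0.0, 0.0]
force: [-0.0, -0.1, 0.6]
width: 0.277
finger_force: 30.0
```

step_arm([
  [0, 0, 0, 0, 0, 0, 1],
  [0, 0, 0, 0, 0, 0, 1],
])

```text
clock: 10.3
eef_pos: [0.5904, 0.1593, 0.1677]
ee_rot: [0.673, 0.74, -0.0, 0.0]
force: [-0.4, 0.6, -1.0]
width: 0.276
finger_force: 30.0
```

```bash
python3 - <<'E'
from h import *
st(); ci=env.camera_info("wrist"); np.save("ci5.npy",ci,allow_pickle=True)
im=env.grab_frame("wrist"); cv2.imwrite("pics/w5.png",cv2.resize(im[120:405,90:470],(800,600),interpolation=cv2.INTER_CUBIC))
E
```

```text
t 10.3 pos [0.5904 0.1593 0.1677] yaw_y 5.41 z [ 0. -0. -1.] F [-0.4  0.6 -1. ] w 0.276 30.0 q [ 0.19  0.54  1.55 -0.    1.05  0.09]
```

View pics/w5.png

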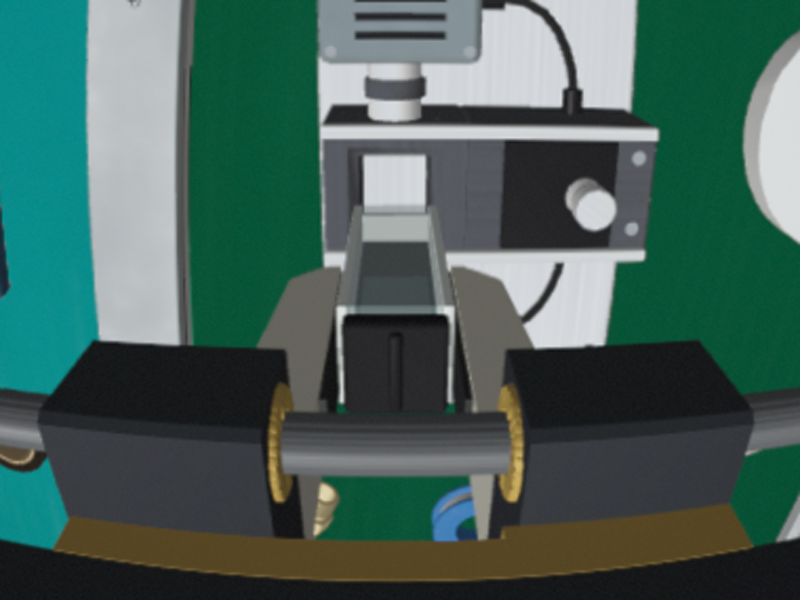

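The cell hangs upright in the fingers. Its far bottom edge runs from (357,207) to (435,208), and the far top glass edge from (338,309) to (455,309). I'll compute the cell's offset.

```bash
python3 - <<'E'
from h import *
ci=np.load("ci5.npy",allow_pickle=True).item()
k=380/800
W=lambda x,y,z:np.round(at("wrist",90+x*k,120+y*k,z,ci),4)
for p,z in(((357,207),.106),((435,208),.106),((338,309),.178),((455,309),.178),((344,318),.184),((449,318),.184)): print(W(*p,z))
print("floor top edge, chamfer",W(364,155,.044),W(427,155,.044),W(350,148,.056),W(437,148,.056))
E
```

```text
[0.5778 0.1698 0.106 ]
[0.6024 0.1718 0.106 ]
[0.5773 0.1703 0.178 ]
[0.6027 0.1727 0.178 ]
[0.579  0.1714 0.184 ]
[0.6009 0.1735 0.184 ]
floor top edge, chamfer [0.5772 0.1712 0.044 ] [0.6025 0.1736 0.044 ] [0.5719 0.1765 0.056 ] [0.6052 0.1796 0.056 ]
```

step_arm([
  [-0.0005, 0.0022, 0, 0, 0, 0, 1],
  [0, 0, -0.03, 0, 0, 0, 1],
  [0, 0, -0.03, 0, 0, 0, 1],
  [0, 0, 0, 0, 0, 0, 1],
  [0, 0, -0.006, 0, 0, 0, 1],
  [0, 0, -0.006, 0, 0, 0, 1],
  [0, 0, 0, 0, 0, 0, 1],
])

```text
clock: 11.05
eef_pos: [0.5901, 0.1619, 0.1137]
ee_rot: [0.673, 0.74, 0.0, 0.0]
force: [0.1, 0.9, -1.5]
width: 0.278
finger_force: 30.0
```

step_arm([
  [0, 0, -0.004, 0, 0, 0, 1],
  [0, 0, -0.003, 0, 0, 0, 1],
  [0, 0, 0, 0, 0, 0, 1],
])

```text
clock: 11.35
eef_pos: [0.5901, 0.1619, 0.1081]
ee_rot: [0.673, 0.74, 0.0, 0.0]
force: [0.7, -2.1, -2.2]
width: 0.279
finger_force: 30.0
```

step_arm([
  [0, 0, -0.004, 0, 0, 0, 1],
  [0, 0, -0.003, 0, 0, 0, 1],
  [0, 0, 0, 0, 0, 0, 1],
])

```text
clock: 11.65
eef_pos: [0.5902, 0.1619, 0.1029]
ee_rot: [0.673, 0.74, 0.0, 0.0]
force: [3.2, -3.0, -0.7]
width: 0.282
finger_force: 30.0
```

step_arm([
  [0.0007, -0.001, 0, 0, 0, 0, 1],
  [0, 0, -0.004, 0, 0, 0, 1],
  [0, 0, -0.004, 0, 0, 0, 1],
  [0, 0, 0, 0, 0, 0, 1],
])

```text
clock: 12.05
eef_pos: [0.5905, 0.1616, 0.0966]
ee_rot: [0.673, 0.74, 0.0, -0.0]
force: [-0.1, 1.1, 2.9]
width: 0.278
finger_force: 30.0
```

```bash
python3 - <<'E'
from h import *
st()
E
```

```text
t 12.05 pos [0.5905 0.1616 0.0966] yaw_y 5.47 z [ 0.  0. -1.] F [-0.1  1.1  2.9] w 0.278 30.0 q [0.19 0.63 1.59 0.   0.91 0.1 ]
```

Lateral forces are gone and the ejector spring is pushing back. I'll continue to the stop at TCP z of about 0.0876.

step_arm([
  [0, 0, -0.004, 0, 0, 0, 1],
  [0, 0, -0.004, 0, 0, 0, 1],
  [0, 0, -0.003, 0, 0, 0, 1],
  [0, 0, 0, 0, 0, 0, 1],
])

```text
clock: 12.45
eef_pos: [0.5905, 0.1614, 0.0885]
ee_rot: [0.673, 0.74, 0.0, -0.0]
force: [-1.2, 2.2, 4.9]
width: 0.278
finger_force: 30.0
```

step_arm([
  [0, 0, -0.001, 0, 0, 0, 1],
  [0, 0, 0, 0, 0, 0, 1],
])

```text
clock: 12.65
eef_pos: [0.5905, 0.1614, 0.088]
ee_rot: [0.673, 0.74, 0.0, -0.0]
force: [0.2, 4.3, 4.2]
width: 0.279
finger_force: 30.0
```

step_arm([
  [0, 0.0004, -0.001, 0, 0, 0, 1],
  [0, 0, 0, 0, 0, 0, 1],
])

```text
clock: 12.85
eef_pos: [0.5905, 0.1615, 0.0875]
ee_rot: [0.673, 0.74, 0.0, 0.0]
force: [-1.2, 2.7, 7.0]
width: 0.277
finger_force: 30.0
```

step_arm([
  [0, 0, -0.001, 0, 0, 0, 1],
  [0, 0, 0, 0, 0, 0, 1],
])

```text
clock: 13.05
eef_pos: [0.5906, 0.1615, 0.0874]
ee_rot: [0.673, 0.74, 0.0, 0.0]
force: [-4.0, 2.3, 14.1]
width: 0.275
finger_force: 30.0
```

step_arm([
  [0, 0, -0.0003, 0, 0, 0, 1],
  [0, 0, 0, 0, 0, 0, 1],
  [0, 0, 0, 0, 0, 0, 1],
  [0, 0, 0, 0, 0, 0, 1],
])

```text
clock: 13.45
eef_pos: [0.5907, 0.1615, 0.0874]
ee_rot: [0.673, 0.74, 0.0, 0.0]
force: [-4.8, 2.4, 16.5]
width: 0.279
finger_force: 30.0
```

```bash
python3 - <<'E'
from h import *
st()
a=env.grab_frame("wrist")[60:360,80:480]; b=env.grab_frame("side")[200:320,200:360]
cv2.imwrite("pics/w6.png",np.hstack([cv2.resize(a,(400,300)),cv2.resize(b,(400,300),interpolation=cv2.INTER_CUBIC)]))
E
```

```text
t 13.45 pos [0.5907 0.1615 0.0874] yaw_y 5.47 z [ 0.001  0.    -1.   ] F [-4.8  2.4 16.5] w 0.279 30.0 q [ 0.19  0.65  1.6  -0.    0.9   0.1 ]
```

View pics/w6.png

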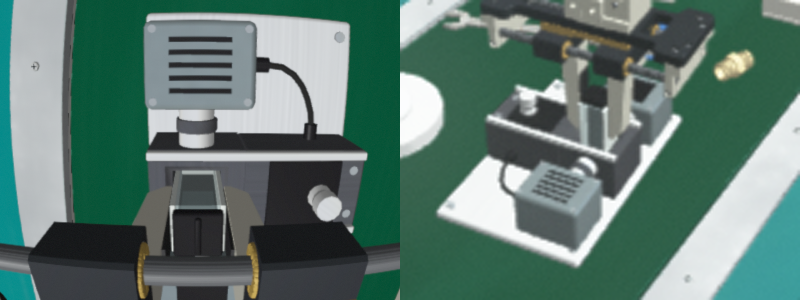

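The cell sits upright in the well, held by its frosted faces and pressed against the stop, with the shutter still back (knob at (325,203)). Handing in.

```bash
python3 -c "
from h import *
print(env.sign_off())"
```

```text
the job is handed in; nothing more can be done
None
```

The shutter is fully back and the cell is in the well with its windows facing the lamp and receiver; the gripper still holds it by the frosted faces, pressed down to the ejector's stop (about 16 N), and the job was handed in at 13.5 s, with no verdict shown.

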